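Start the dosing pump from its guarded keypad

ROBOT

A 7-joint arm with a two-finger parallel gripper is mounted at the origin on the work surface. World frame = base frame: x ahead of the robot, y to its left, z up, the work surface at z = 0. Lengths are in m, angles in rad, forces in N, time in s.
With the tool pointing down it reaches from about 0.425 to 0.925 m from the base axis. Payload 6.8 kg.
Tool frame: the origin (TCP) lies midway between the tips of the shut fingers; the grasp point (between the pads) lies 19 mm behind it (bot.pinch_z is the distance from the TCP to the grasp point, in m); z points along the fingers, y is the line along which they close (so a half turn about z gives the same grasp; the last joint's range is limited). The gripper opens to 85 mm and grips with 20 to 120 N. Pads are 22 mm wide; open, the fingers measure 114 mm over their backs; the gripper's body (76 mm by 85 mm) begins 54 mm behind the grasp point. The pads swing forward as they close: fully open they stand 13 mm farther back than shut.
Start: joints at [1.175, 0.477, 0.022, 1.555, -0.011, 1.109, -0.083], TCP at [0.192, -0.647, 0.231] pointing down, gripper open.
Joint ranges: [-2.96, 2.96], [-0.34, 2.1], [-1.41, 1.46], [0.24, 2.44], [-1.37, 4.51], [0.17, 1.92], [-2.96, 2.96]. Speed limits (rad/s): [2.39, 2.39, 3.14, 3.14, 3.14, 3.14, 3.14].

INTERFACE

Orientations are given as a unit quaternion [w, x, y, z].
In Python, from station import bot, imaging gives the robot as it stands. The module is installed in compiled form; this text tells all that it offers.
- The arm moves only by the tool carry_out, never from a script. Its argument "targets" is a list of rows, each a list of 5 numbers: the shift along the tool's x, y, z in cm, then the turn about the tool's z in degrees, then the opening, from -1 (shut) to 1 (fully open). In form: [[x, y, z, yaw, gripper], ...]. A call has 1 to 12 rows; each row shifts and turns the commanded pose from where the row before left it, along the tool's axes as they then stand; what a row does not reach is not made up. A row lasts 1/10 s, in which the tool goes at most 50 mm and 8.59 degrees, less where a joint would pass 70% of its speed; a pose out of reach is approached as far as the arm can. A call is refused whole if a number of a shift passes 5 or a number of a turn 8.59, either way. A call with a gripper value outside its range is refused whole. The fingers move at their own pace and stop on an object; "force" is the grip in N (left out, the last holds). Time passes only in rows, so rows that do not move let the fingers close. It gives the time, the measured TCP pose, the force, the opening and the grip force at its end, in the units of the state.
- bot.get_obs(): the state, without advancing time (a new reading comes with each control period).
- imaging.read_camera(name): name is "scene" or "top" or "wrist"; returns the picture (384x512x3 uint8, red, green, blue); there is no depth.
- imaging.calibration(name): a dict with "fx", "fy", "cx", "cy" (pixels), "k1" (the pictures are not rectified: a ray, as slopes to the right and down, at radius r is drawn at 1 + k1 r^2 times it, then the intrinsics apply), "extrinsics" (4x4, takes a point from world to camera coordinates). Camera axes: x right, y up, looking along -z (the intrinsics and any distortion apply to the point x, -y, -z); pixel columns grow to the right and rows downward; lengths in m; the calibration is good to about 2 mm. A picture is of the moment at which its call begins: read the wrist's pose just before it. calibration takes no time and is no camera call; for the wrist camera it gives the pose at the moment of the call.
- bot.hand_in(): hands the job in; it is judged then, once.
The state is a dict: "t": time; "q": joint angles; "joint_vel": joint speeds; "joint_torque": joint torques, N m; "eef_pos": TCP position; "tool_rot": TCP orientation; "contact_force": force on the tool from outside, world axes, zero at the start; "torque": the same for the moment, N m; "gripper_width": opening from 0.0 (shut) to 1.0 (fully open); "grasp_force": force on a finger pad.
Only numpy, scipy, OpenCV 4.12 (cv2) and the standard library are available. Lean on these libraries where they do the work, as an engineer would, in place of code of your own. Each camera call takes 0.05 s, during which the arm holds its last target. There are 200 camera calls.

TASK

Start the dosing pump on the lab bench: press the square key, then the round key, then the long bar key, each fully down and one at a time, letting each spring back up before the next, sliding the clear splash guard out of the way as needed. Never press the plus-shaped drain key, and finish with the guard slid so that it fully covers that key. Do not shift or tip the bottles, the beaker or the canister.

Things in the scene. Friction and masses are not known exactly. Their poses are not given: they have to be found in the camera images.
- console: orange low pump controller fixed on the bench, 130 mm deep (its x) x 320 mm long (its y) x 60 mm high, flat grey keypad on top; black knobs on its front (-x) face are dummies. Origin: centre of its underside; x points away from the front, y along its length. Four white keys stand in one row along its y at y = -99, -33, +33 and +99 mm (x = 0), in any order
- guard (a joint): position of the clear splash guard, which slides along the console's y over the keypad: 0 = stop at the -y end (guard centre at console y = -66 mm, over the two -y keys), 0.132 = stop at the +y end (centre at +66 mm, over the two +y keys); stays where it is left, moves with about 2 N
- guard_mid (a point): middle of the top edge of the guard's push rib, 114 mm above the bench; axes as the console's. The guard is a clear plate 114 mm (x) x 126 mm (y), 4 mm thick, top face 84 mm above the bench (30 mm below this point), bridging the keys; the upright steel rib on its middle is 64 mm along x, 10 mm thick along y and 30 mm high
- square_top (a point): centre of the top of the square, 36 x 36 mm white key; top 74 mm above the bench when up, axes as the console's; black surround 63 mm high
- square_key (a joint): travel of the square key: 0 up, 0.008 fully down (m); springs back, about 4 N to push fully down
- round_top (a point): centre of the top of the round, 40 mm across white key; top 74 mm above the bench when up, axes as the console's; black surround 63 mm high
- round_key (a joint): travel of the round key: 0 up, 0.008 fully down (m); springs back, about 4 N to push fully down
- bar_top (a point): centre of the top of the long bar, 64 mm along console x and 22 mm along console y white key; top 74 mm above the bench when up, axes as the console's; black surround 63 mm high
- bar_key (a joint): travel of the bar key: 0 up, 0.008 fully down (m); springs back, about 4 N to push fully down
- cross_top (a point): centre of the top of the plus-shaped (drain key), 42 x 42 mm with arms 14 mm wide white key; top 74 mm above the bench when up, axes as the console's; black surround 63 mm high
- cross_key (a joint): travel of the cross key: 0 up, 0.008 fully down (m); springs back, about 4 N to push fully down
- bottle_a: clear glass bottle with blue cap, 86 mm across, 180 mm high, upright; origin: centre of its underside (bystander, stands near the console)
- bottle_b: second bottle like bottle_a (bystander)
- beaker: open white plastic beaker, 104 mm across, 140 mm high; origin: centre of its underside (bystander)
- canister: white canister, 56 mm across, 85 mm high; origin: centre of its underside (bystander)

How it is judged:
On the way, in this order (a step that is already met when the one before it is completed fails the run):
1. the square key is pressed down (over 6 of its 8 mm), the other keys up (value of joint square_key above 0.006 m and value of joint each of round_key, bar_key, cross_key below 0.002 m), for 0.05 s.
2. all keys are up again (value of joint each of square_key, round_key, bar_key, cross_key below 0.002 m), for 0.05 s.
3. the round key is pressed down (over 6 of its 8 mm), the other keys up (value of joint round_key above 0.006 m and value of joint each of square_key, bar_key, cross_key below 0.002 m), for 0.05 s.
4. all keys are up again (all of step 2), for 0.05 s.
5. the long bar key is pressed down (over 6 of its 8 mm), the other keys up (value of joint bar_key above 0.006 m and value of joint each of square_key, round_key, cross_key below 0.002 m), for 0.05 s.
At the end, for the whole second after the job is handed in: All four keys are up (under 2 mm), the guard is at rest with its middle within 45 mm of the plus-shaped key along the console's y (so that it covers the key), and the bottles, beaker and canister are within 30 mm of where they began and upright within 0.35 rad (all of step 4 and y of cross_top in the frame of guard_mid between -0.045 and 0.045 m and velocity of joint guard between -0.01 and 0.01 m/s and not (distance of bottle_a from where it was at the start of the episode above 0.03 m or angle between bottle_a's own z axis and vertical above 0.35 rad) and not (distance of bottle_b from where it was at the start of the episode above 0.03 m or angle between bottle_b's own z axis and vertical above 0.35 rad) and not (distance of beaker from where it was at the start of the episode above 0.03 m or angle between beaker's own z axis and vertical above 0.35 rad) and not (distance of canister from where it was at the start of the episode above 0.03 m or angle between canister's own z axis and vertical above 0.35 rad)); the robot touches nothing.
It fails at once if the plus-shaped drain key is pressed (over 3 mm) (value of joint cross_key above 0.003 m).
It fails at once if two keys are down together (over 3 mm each) (value of joint each of square_key, round_key above 0.003 m or value of joint each of square_key, bar_key above 0.003 m or value of joint each of square_key, cross_key above 0.003 m or value of joint each of round_key, bar_key above 0.003 m or value of joint each of round_key, cross_key above 0.003 m or value of joint each of bar_key, cross_key above 0.003 m).
It fails at once if a bottle, the beaker or the canister is shifted over 30 mm or tipped over 0.35 rad ((distance of bottle_a from where it was at the start of the episode above 0.03 m or angle between bottle_a's own z axis and vertical above 0.35 rad) or (distance of bottle_b from where it was at the start of the episode above 0.03 m or angle between bottle_b's own z axis and vertical above 0.35 rad) or (distance of beaker from where it was at the start of the episode above 0.03 m or angle between beaker's own z axis and vertical above 0.35 rad) or (distance of canister from where it was at the start of the episode above 0.03 m or angle between canister's own z axis and vertical above 0.35 rad)).
It also fails if it takes over 64 s, if anything falls off the work surface, if the arm or the gripper's body presses on something with over 40 N, if the wrist force passes 120 N, or if a joint passes its speed limit or range.

## Working session

There is one attempt and no reset: what is moved stays moved. The work goes in short steps, Python scripts to look and compute and a tool call to move; the robot and the scene stay as the last step left them, time stands still between calls to the robot, and variables do not carry over. Pictures are saved under pics/ and viewed, at most 10 in all, crops included, and the job is handed in when it is done.

Besides the shell and the picture viewer there is one more tool, called as a command line: name --pt "numbers of a row" for each row, then --argument value for the rest. carry_out: Moves the arm, as the interface text tells. Its arguments: {"type":"object","properties":{"targets":{"type":"array"},"force":{"type":"number"}},"required":["targets"]}

```bash
mkdir -p pics; python3 - <<'E'
from station import bot, imaging
import cv2,numpy as np
for n in("scene","top"):
    im=imaging.read_camera(n); cv2.imwrite(f"pics/{n}0.png",cv2.resize(im[:,:,::-1],None,fx=1.5,fy=1.5,interpolation=cv2.INTER_CUBIC)); cv2.imwrite(f"{n}_raw.png",im[:,:,::-1])
    c=imaging.calibration(n);print(n,c["fx"],c["cx"],c["cy"],c["k1"],np.round(c["extrinsics"],3).tolist())
o=bot.get_obs();print(o["t"],o["eef_pos"],o["tool_rot"],bot.pinch_z)
E
```

```text
scene 395.63202594839436 259.0431382929386 193.68759536670672 -0.10058412236040681 [[-0.78, 0.626, -0.007, 0.402], [-0.497, -0.614, 0.613, 0.258], [0.379, 0.481, 0.79, -1.171], [0.0, 0.0, 0.0, 1.0]]
top 434.74596733146694 252.1896867097249 186.37737826266948 0.02862562704941216 [[-0.023, -1.0, 0.004, 0.049], [0.987, -0.022, 0.162, -0.554], [-0.162, 0.007, 0.987, -1.094], [0.0, 0.0, 0.0, 1.0]]
0.1 [ 0.19141473 -0.64674029  0.23040546] [-8.10194997e-04  9.89663948e-01  1.43403564e-01 -1.79810008e-04] 0.0187
```

View pics/scene0.png

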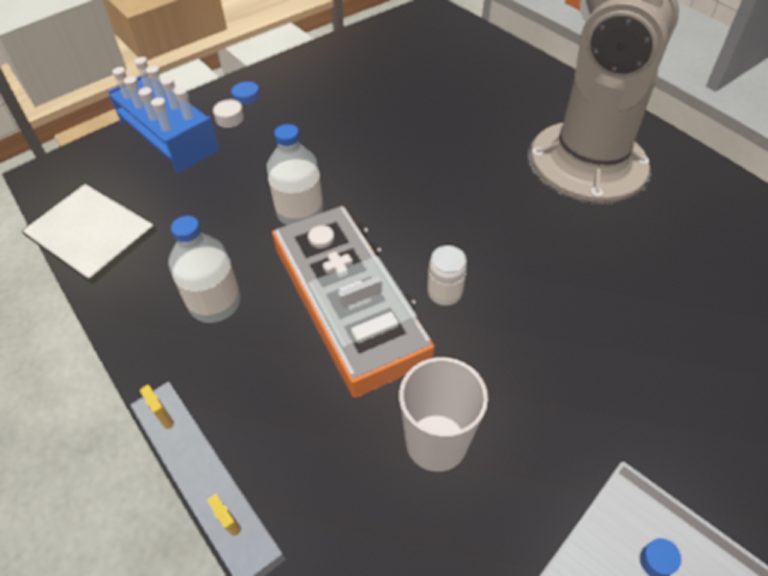

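View pics/top0.png

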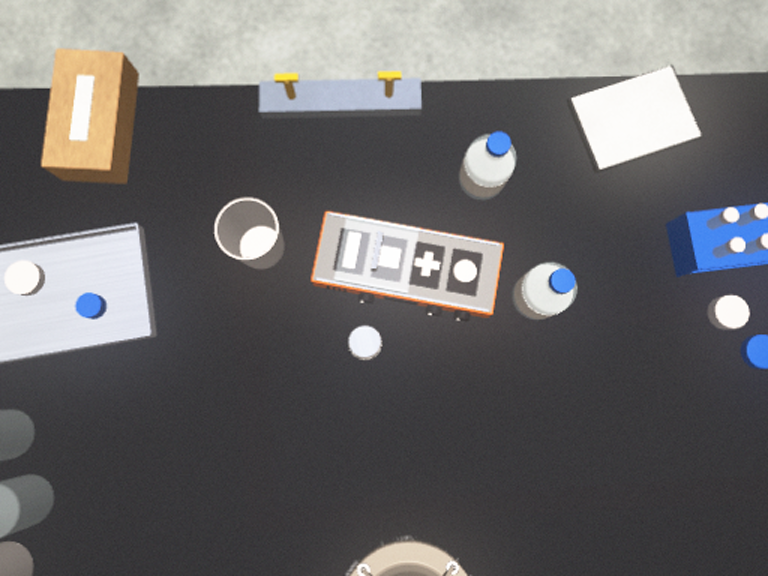

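The console row, from +y (left in the top view), is bar (352,250), square (389,257), cross (427,264), round (465,271). The rib is at about (376,251), so the guard covers bar and square. A bottle stands close to the -y end (cap at 563,281) and the beaker is off the +y end (rim at 247,229).

```bash
cat > h.py <<'E'
import numpy as np,cv2
from station import bot,imaging
def p2w(n,u,v,z,c=None):
    c=c or imaging.calibration(n);E=np.array(c["extrinsics"])
    d=np.array([(u-c["cx"])/c["fx"],(v-c["cy"])/c["fy"]]);s=d.copy()
    for _ in range(20): s=d/(1+c["k1"]*(s@s))
    r=E[:3,:3].T@np.array([s[0],-s[1],-1]);o=-E[:3,:3].T@E[:3,3]
    return o+r*(z-o[2])/r[2]
def blob(n,im,u,v,R,th):
    g=cv2.cvtColor(im,cv2.COLOR_BGR2GRAY);u0,v0=int(u)-R,int(v)-R
    w=(g[v0:v0+2*R+1,u0:u0+2*R+1]>th).astype('uint8')
    k,l,st,ce=cv2.connectedComponentsWithStats(w);L=l[R,R]
    return ce[L]+[u0,v0],st[L,4]
E
python3 - <<'E'
from h import *
P={}
for n,pts in{"top":[("bar",352,250),("square",389,257),("cross",427,264),("round",465,271)],"scene":[("bar",375,326),("cross",338,262),("round",320,236)]}.items():
    im=cv2.imread(n+"_raw.png")
    for k,u,v in pts:
        ce,a=blob(n,im,u/1.5,v/1.5,14,205); w=p2w(n,*ce,.074);P[n,k]=w;print(n,k,ce.round(1),a,w.round(4))
A=np.array([P["top",k] for k in("round","cross","square","bar")])[:,:2]
print("gaps",np.linalg.norm(np.diff(A,axis=0),axis=1))
d=A[3]-A[0];th=np.arctan2(-d[0],d[1]);c=A.mean(0);print("centre",c,"yaw deg",np.degrees(th))
R=np.array([[np.cos(th),-np.sin(th)],[np.sin(th),np.cos(th)]])
for k,u,v,z in[("botA",563,281,.18),("botB",498,144,.18),("beaker",247,229,.14),("can",365,342,.085),("rib",376,251,.114)]:
    w=p2w("top",u/1.5,v/1.5,z);print(k,w.round(3),"in console",(R.T@(w[:2]-c)).round(3))
from scipy.spatial.transform import Rotation as Ro
q=bot.get_obs()["tool_rot"];print(Ro.from_quat(q,scalar_first=True).as_matrix().round(3))
E
```

```text
top bar [238.2 165.8] 383 [0.6047 0.071  0.074 ]
top square [254.  169.7] 397 [0.5935 0.0306 0.074 ]
top cross [284.4 175.5] 157 [ 0.5766 -0.0469  0.074 ]
top round [309.7 180.2] 175 [ 0.563  -0.1113  0.074 ]
scene bar [249.3 216.7] 243 [0.6074 0.0819 0.074 ]
scene cross [224.6 174.5] 132 [ 0.5793 -0.0476  0.074 ]
scene round [213.5 156.1] 140 [ 0.566 -0.112  0.074]
gaps [0.06581559 0.07935444 0.04186832]
centre [ 0.58444871 -0.01414698] yaw deg -12.873310940144291
botA [ 0.524 -0.246  0.18 ] in console [-0.007 -0.24 ]
botB [ 0.747 -0.158  0.18 ] in console [ 0.19  -0.104]
beaker [0.627 0.247 0.14 ] in console [-0.017  0.264]
can [0.444 0.061 0.085] in console [-0.154  0.042]
rib [0.592 0.039 0.114] in console [-0.005  0.054]
[[ 0.959  0.284 -0.001]
 [ 0.284 -0.959  0.002]
 [-0.    -0.002 -1.   ]]
```

Keys fit to console centre (0.585,-0.015), yaw -12°. The cross-round gap is 65.8 mm and the scene round-bar distance 198.3 mm, both as specified. The order from -y is round, cross, square, bar.

Plan:
1. Push the guard to -y and press square.
2. Push the guard to +y and press round.
3. Push the guard to -y and press bar, leaving the guard there over the cross.

carry_out --pt "0 0 0 7.1 -1" --pt "0 0 0 7.1 -1" --pt "0 0 0 7.1 -1" --pt "0 0 0 7.1 -1" --pt "1.4 -4.4 0 0 -1" --pt "1.4 -4.4 0 0 -1" --pt "1.4 -4.4 0 0 -1" --pt "1.4 -4.4 0 0 -1" --pt "1.4 -4.4 0 0 -1" --pt "1.4 -4.4 0 0 -1" --pt "1.4 -4.4 0 0 -1" --pt "1.4 -4.4 0 0 -1" --force 40

```text
t: 1.3
eef_pos: [0.3743, -0.3241, 0.2312]
tool_rot: [0.0, 0.995, -0.104, -0.0]
contact_force: [0.8, 0.0, 0.4]
gripper_width: -0.003
grasp_force: 0.0
```

```bash
cat >> h.py <<'E'
from scipy.spatial.transform import Rotation as Ro
C=np.array([.585,-.015]);TH=np.radians(-12);RC=np.array([[np.cos(TH),-np.sin(TH)],[np.sin(TH),np.cos(TH)]])
def to(x,y,z):
    "shift (cm, tool axes) and turn (deg) from the measured pose to console x,y and height z"
    o=bot.get_obs();R=Ro.from_quat(o["tool_rot"],scalar_first=True).as_matrix();p=o["eef_pos"]
    d=np.r_[C+RC@[x,y],z]-p
    print("t",o["t"],"console",(RC.T@(p[:2]-C)).round(4),"z",p[2].round(4),"F",np.round(o["contact_force"],1))
    print("shift cm",(100*R.T@d).round(2),"turn",(np.degrees(np.arctan2(R[1,0],R[0,0])-TH)).round(2),"tilt",R[:,2].round(3))
E
python3 -c "
from h import *
to(0,.106,.23)"
```

```text
t 1.3 console [-0.1419 -0.3461] z 0.2312 F [0.8 0.  0.4]
shift cm [ 14.26 -45.19   0.12] turn 0.09 tilt [-0.  0. -1.]
```

carry_out --pt "1.4 -4.4 0 0 -1" --pt "1.4 -4.4 0 0 -1" --pt "1.4 -4.4 0 0 -1" --pt "1.4 -4.4 0 0 -1" --pt "1.4 -4.4 0 0 -1" --pt "1.4 -4.4 0 0 -1" --pt "1.4 -4.4 0 0 -1" --pt "1.4 -4.4 0 0 -1" --pt "1.4 -4.4 0 0 -1" --pt "0 0 0 0 -1" --pt "0 0 0 0 -1"

```text
t: 2.4
eef_pos: [0.5787, 0.0367, 0.2306]
tool_rot: [0.0, 0.995, -0.102, -0.001]
contact_force: [-0.4, -0.7, -0.2]
gripper_width: 0.004
grasp_force: 0.0
```

```bash
python3 -c "
from h import *
to(0,.106,.096)
im=imaging.read_camera('wrist');cv2.imwrite('pics/w1.png',im[:,:,::-1])"
```

```text
t 2.4 console [-0.0169  0.0492] z 0.2306 F [-0.4 -0.7 -0.2]
shift cm [ 1.74 -5.67 13.46] turn 0.24 tilt [-0.001  0.    -1.   ]
```

View pics/w1.png

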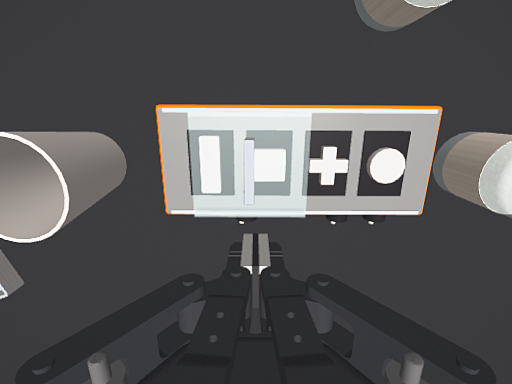

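The wrist view shows the guard over bar (210,165) and square (268,165), with the rib at (249,172). Cross and round are exposed and the layout is as measured.

carry_out --pt "0.9 -2.9 0 0 -1" --pt "0.9 -2.8 0 0 -1" --pt "0 0 4 0 -1" --pt "0 0 4 0 -1" --pt "0 0 3 0 -1" --pt "0 0 2.2 0 -1" --pt "0 0 0 0 -1" --pt "0 0 0 0 -1"

```text
t: 3.25
eef_pos: [0.6082, 0.086, 0.0998]
tool_rot: [0.0, 0.995, -0.105, -0.0]
contact_force: [1.3, -0.9, 0.9]
gripper_width: -0.001
grasp_force: 0.0
```

```bash
python3 -c "
from h import *
to(0,-.0465,.096)"
```

```text
t 3.25 console [0.0017 0.1036] z 0.0998 F [ 1.3 -0.9  0.9]
shift cm [-0.17 15.01  0.39] turn -0.02 tilt [-0.    -0.001 -1.   ]
```

carry_out --pt "-0.2 0.7 0.2 0 -1" --pt "0 0.7 0 0 -1" --pt "0 1.4 0 0 -1" --pt "0 1.5 0 0 -1" --pt "0 1.5 0 0 -1" --pt "0 1.5 0 0 -1" --pt "0 1.5 0 0 -1" --pt "0 1.5 0 0 -1" --pt "0 1.5 0 0 -1" --pt "0 1.5 0 0 -1" --pt "0 1 0 0 -1" --pt "0 0 0 0 -1"

```text
t: 4.45
eef_pos: [0.5759, -0.0547, 0.097]
tool_rot: [0.001, 0.994, -0.105, -0.001]
contact_force: [-0.1, -0.0, 0.7]
gripper_width: -0.002
grasp_force: 0.0
```

```bash
python3 -c "
from h import *
to(0,-.0465,.097)
im=imaging.read_camera('top');cv2.imwrite('pics/t2.png',cv2.resize(im[100:220,180:380,::-1],None,fx=3,fy=3))"
```

```text
t 4.45 console [-0.0007 -0.0407] z 0.097 F [-0.1 -0.   0.7]
shift cm [ 0.07  0.58 -0.  ] turn -0.08 tilt [-0.001 -0.001 -1.   ]
```

View pics/t2.png

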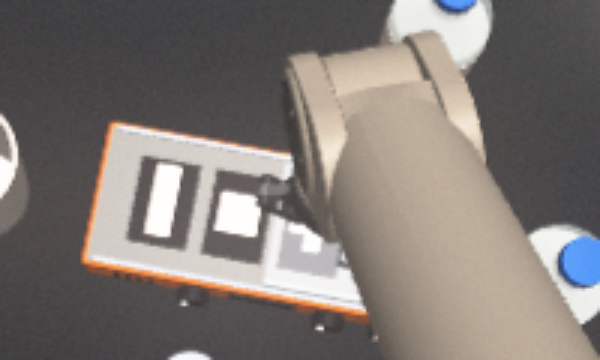

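The guard has moved off square, with its edge at about (265,275), and there is no stop force yet. I'll push on gently to the stop.

carry_out --pt "0 0.5 0 0 -1" --pt "0 0.4 0 0 -1" --pt "0 0.3 0 0 -1" --pt "0 0 0 0 -1"

```text
t: 4.9
eef_pos: [0.5744, -0.0604, 0.097]
tool_rot: [-0.002, 0.995, -0.102, -0.0]
contact_force: [1.4, 8.0, -3.4]
gripper_width: -0.002
grasp_force: 3.8
```

```bash
python3 -c "
from h import *
to(0,.033,.15)"
```

```text
t 4.9 console [-0.0009 -0.0466] z 0.097 F [ 1.4  8.  -3.4]
shift cm [ 0.12 -7.97 -5.27] turn 0.24 tilt [ 0.     0.004 -1.   ]
```

The finger is at y=-46.6 mm with 8 N against it, so the guard is at the -y stop. Now to above square.

carry_out --pt "0 -1 0 0 -1" --pt "0 -0.6 -2.5 0 -1" --pt "0.1 -3 -2.5 0 -1" --pt "0 -3.9 0 0 -1" --pt "0 0 0 0 -1" --pt "0 0 0 0 -1"

```text
t: 5.5
eef_pos: [0.5927, 0.0205, 0.1473]
tool_rot: [0.0, 0.995, -0.102, -0.0]
contact_force: [-0.6, -0.0, -0.4]
gripper_width: 0.001
grasp_force: 0.0
```

```bash
python3 -c "
from h import *
to(0,.033,.074)
im=imaging.read_camera('wrist');cv2.imwrite('pics/w2.png',im[:,:,::-1])"
```

```text
t 5.5 console [0.0002 0.0363] z 0.1473 F [-0.6 -0.  -0.4]
shift cm [-0.02  0.33  7.33] turn 0.25 tilt [-0. -0. -1.]
```

View pics/w2.png

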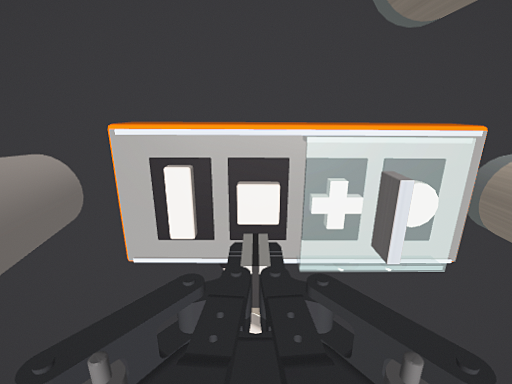

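The guard is off square (258,203) and covers cross and round. Pressing square.

carry_out --pt "0 0.3 4 0 -1" --pt "0 0 2.5 0 -1" --pt "0 0 0.8 0 -1" --pt "0 0 0.4 0 -1" --pt "0 0 0.4 0 -1" --pt "0 0 0 0 -1" --pt "0 0 0 0 -1"

```text
t: 6.25
eef_pos: [0.5929, 0.0159, 0.0674]
tool_rot: [0.0, 0.995, -0.104, 0.001]
contact_force: [-1.2, -2.5, 3.5]
gripper_width: 0.002
grasp_force: 1.6
```

```bash
python3 -c "
from h import *
to(0,.033,.066)"
```

```text
t 6.25 console [0.0013 0.0319] z 0.0674 F [-1.2 -2.5  3.5]
shift cm [-0.13 -0.11  0.14] turn 0.06 tilt [ 0.002 -0.    -1.   ]
```

carry_out --pt "0 0 0.2 0 -1" --pt "0 0 0.2 0 -1" --pt "0 0 0 0 -1"

```text
t: 6.55
eef_pos: [0.5933, 0.0161, 0.0654]
tool_rot: [0.0, 0.995, -0.104, 0.001]
contact_force: [-8.1, -2.8, 24.0]
gripper_width: 0.003
grasp_force: 11.9
```

```bash
python3 -c "
from h import *
to(0,.033,.066)"
```

```text
t 6.55 console [0.0016 0.0322] z 0.0654 F [-8.1 -2.8 24. ]
shift cm [-0.16 -0.08 -0.06] turn 0.06 tilt [ 0.002 -0.001 -1.   ]
```

Square hit its bottom stop at 24 N. Lift and cross over the rib to its -y side.

carry_out --pt "0 0 -2 0 -1" --pt "0 0 -3 0 -1" --pt "-0.1 0 -3.5 0 -1" --pt "0 3.3 0 0 -1" --pt "0 3.3 0 0 -1" --pt "0 3.3 0 0 -1" --pt "0 3.3 0 0 -1" --pt "0 0 0 0 -1" --pt "0 0 0 0 -1"

```text
t: 7.45
eef_pos: [0.5642, -0.113, 0.1475]
tool_rot: [-0.0, 0.995, -0.105, 0.001]
contact_force: [0.2, 0.2, -0.3]
gripper_width: -0.002
grasp_force: 0.0
```

```bash
python3 -c "
from h import *
to(0,-.1,.097)"
```

```text
t 7.45 console [ 1.000e-04 -1.001e-01] z 0.1475 F [ 0.2  0.2 -0.3]
shift cm [-0.01 -0.01  5.05] turn -0.0 tilt [ 0.001  0.    -1.   ]
```

carry_out --pt "0 0 2.5 0 -1" --pt "0 0 2.5 0 -1" --pt "0 0 0 0 -1" --pt "0 -0.7 0 0 -1" --pt "0 -0.7 0 0 -1" --pt "0 -1.4 0 0 -1" --pt "0 -1.5 0 0 -1" --pt "0 -1.5 0 0 -1" --pt "0 -1.5 0 0 -1" --pt "0 -1.5 0 0 -1" --pt "0 -1.5 0 0 -1" --pt "0 -1.5 0 0 -1"

```text
t: 8.65
eef_pos: [0.5885, 0.0042, 0.0973]
tool_rot: [0.0, 0.995, -0.104, -0.0]
contact_force: [0.8, -2.8, 1.4]
gripper_width: 0.0
grasp_force: 1.2
```

carry_out --pt "0 -1.5 0 0 -1" --pt "0 -0.8 0 0 -1" --pt "0 -0.5 0 0 -1" --pt "0 -0.4 0 0 -1" --pt "0 -0.3 0 0 -1" --pt "0 0 0 0 -1"

```text
t: 9.25
eef_pos: [0.5943, 0.0327, 0.0971]
tool_rot: [0.003, 0.994, -0.105, -0.001]
contact_force: [-4.0, -9.7, 5.9]
gripper_width: -0.001
grasp_force: 5.2
```

```bash
python3 -c "
from h import *
to(0,.0465,.097)"
```

```text
t 9.25 console [-0.0008  0.0486] z 0.0971 F [-4.  -9.7  5.9]
shift cm [0.08 0.21 0.01] turn -0.11 tilt [-0.003 -0.005 -1.   ]
```

The guard is at the +y stop (9.7 N). Now to round.

carry_out --pt "0 1 0 0 -1" --pt "0 0.8 -2.5 0 -1" --pt "0 3 -2.5 0 -1" --pt "0 3.5 0 0 -1" --pt "0 3.5 0 0 -1" --pt "0 3.3 0 0 -1" --pt "0 0 0 0 -1" --pt "0 0 0 0 -1"

```text
t: 10.05
eef_pos: [0.5639, -0.1112, 0.147]
tool_rot: [-0.0, 0.994, -0.105, -0.0]
contact_force: [-0.3, 0.1, -0.5]
gripper_width: -0.005
grasp_force: 0.0
```

```bash
python3 -c "
from h import *
to(0,-.099,.0655)
im=imaging.read_camera('wrist');cv2.imwrite('pics/w3.png',im[:,:,::-1])"
```

```text
t 10.05 console [-0.0006 -0.0985] z 0.147 F [-0.3  0.1 -0.5]
shift cm [0.06 0.06 8.15] turn -0.03 tilt [-0.     0.001 -1.   ]
```

View pics/w3.png

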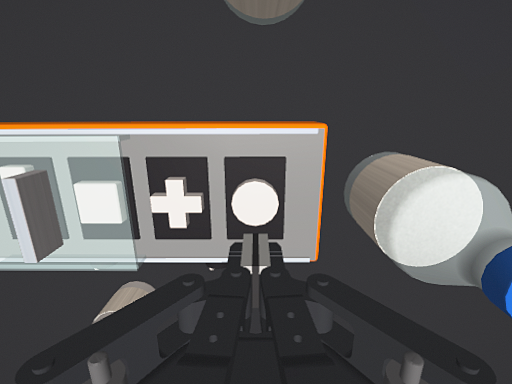

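The guard is clear of round (255,203), which sits centred ahead of the tool, and the bottle is well to the right (430,215). Pressing round.

carry_out --pt "0 0 4 0 -1" --pt "0 0 2.5 0 -1" --pt "0 0 0.8 0 -1" --pt "0 0 0.4 0 -1" --pt "0 0 0.4 0 -1" --pt "0 0 0.2 0 -1" --pt "0 0 0.1 0 -1" --pt "0 0 0 0 -1"

```text
t: 10.9
eef_pos: [0.5653, -0.1097, 0.0658]
tool_rot: [-0.0, 0.995, -0.103, 0.001]
contact_force: [-5.5, 3.3, 13.7]
gripper_width: 0.001
grasp_force: 7.2
```

```bash
python3 -c "
from h import *
to(0,-.099,.0655)"
```

```text
t 10.9 console [ 0.0004 -0.0967] z 0.0658 F [-5.5  3.3 13.7]
shift cm [-0.04  0.23  0.03] turn 0.13 tilt [ 0.002  0.    -1.   ]
```

Round is fully down (13.7 N). Lift and go to the +y side of the rib.

carry_out --pt "0 0 -2 0 -1" --pt "0 0 -3 0 -1" --pt "0 0 -3.5 0 -1" --pt "0 -4 0 0 -1" --pt "0 -4 0 0 -1" --pt "0 -4 0 0 -1" --pt "0 -4 0 0 -1" --pt "0 -4 0 0 -1" --pt "0 0 0 0 -1" --pt "0 0 0 0 -1"

```text
t: 11.9
eef_pos: [0.6063, 0.0864, 0.1492]
tool_rot: [-0.0, 0.995, -0.103, 0.001]
contact_force: [0.3, 0.0, -0.1]
gripper_width: -0.001
grasp_force: 0.0
```

```bash
python3 -c "
from h import *
to(0,.103,.097)"
```

```text
t 11.9 console [-0.0003  0.1037] z 0.1492 F [ 0.3  0.  -0.1]
shift cm [0.02 0.07 5.22] turn 0.23 tilt [ 0.002  0.    -1.   ]
```

carry_out --pt "0 0 2.6 0 -1" --pt "0 0 2.6 0 -1" --pt "0 0 0 0 -1" --pt "0 0.7 0 0 -1" --pt "0 0.7 0 0 -1" --pt "0 1.4 0 0 -1" --pt "0 1.5 0 0 -1" --pt "0 1.5 0 0 -1" --pt "0 1.5 0 0 -1" --pt "0 1.5 0 0 -1" --pt "0 1.5 0 0 -1" --pt "0 1.5 0 0 -1"

```text
t: 13.1
eef_pos: [0.5811, -0.0317, 0.0963]
tool_rot: [-0.0, 0.995, -0.104, 0.0]
contact_force: [2.6, 2.5, 1.1]
gripper_width: -0.0
grasp_force: 1.2
```

carry_out --pt "0 1.5 0 0 -1" --pt "0 1 0 0 -1" --pt "0 0.6 0 0 -1" --pt "0 0.4 0 0 -1" --pt "0 0.3 0 0 -1" --pt "0 0 0 0 -1"

```text
t: 13.7
eef_pos: [0.5747, -0.0606, 0.0963]
tool_rot: [-0.004, 0.995, -0.101, 0.001]
contact_force: [3.1, 17.2, -2.4]
gripper_width: -0.004
grasp_force: 8.1
```

```bash
python3 -c "
from h import *
to(0,-.0465,.097)"
```

```text
t 13.7 console [-0.0005 -0.0468] z 0.0963 F [ 3.1 17.2 -2.4]
shift cm [ 0.05 -0.03 -0.07] turn 0.4 tilt [ 0.002  0.008 -1.   ]
```

The guard is at the -y stop. Now to bar.

carry_out --pt "0 -1 0 0 -1" --pt "0 -0.7 -2.5 0 -1" --pt "0 -3 -2.6 0 -1" --pt "0 -4 0 0 -1" --pt "0 -4 0 0 -1" --pt "0 -2.4 0 0 -1" --pt "0 0 0 0 -1" --pt "0 0 0 0 -1"

```text
t: 14.5
eef_pos: [0.6039, 0.0796, 0.1467]
tool_rot: [0.001, 0.995, -0.103, -0.001]
contact_force: [0.6, -0.2, -0.4]
gripper_width: 0.002
grasp_force: 0.0
```

```bash
python3 -c "
from h import *
to(0,.099,.0655)
im=imaging.read_camera('wrist');cv2.imwrite('pics/w4.png',im[:,:,::-1])"
```

```text
t 14.5 console [-0.0011  0.0965] z 0.1467 F [ 0.6 -0.2 -0.4]
shift cm [ 0.13 -0.26  8.11] turn 0.14 tilt [-0.002 -0.001 -1.   ]
```

View pics/w4.png

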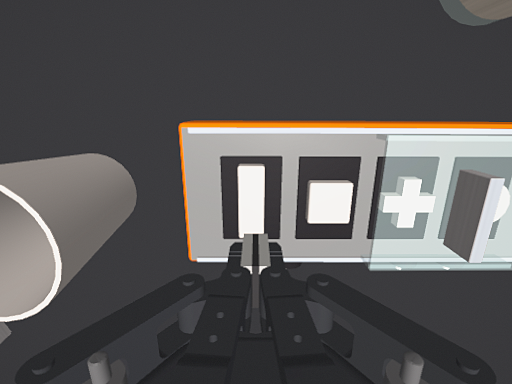

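Bar (251,200) is clear and the guard covers cross (407,203) and round. Pressing bar.

carry_out --pt "0.1 -0.3 4 0 -1" --pt "0 0 2.5 0 -1" --pt "0 0 0.8 0 -1" --pt "0 0 0.4 0 -1" --pt "0 0 0.4 0 -1" --pt "0 0 0.2 0 -1" --pt "0 0 0.1 0 -1" --pt "0 0 0 0 -1"

```text
t: 15.35
eef_pos: [0.6069, 0.0819, 0.0658]
tool_rot: [0.001, 0.995, -0.104, 0.001]
contact_force: [-5.6, -3.4, 12.4]
gripper_width: -0.004
grasp_force: 6.7
```

```bash
python3 -c "
from h import *
to(0,.099,.0655)"
```

```text
t 15.35 console [0.0013 0.0993] z 0.0658 F [-5.6 -3.4 12.4]
shift cm [-0.13  0.03  0.03] turn 0.03 tilt [ 0.002 -0.001 -1.   ]
```

Bar is fully down (12.4 N). Lift straight clear.

carry_out --pt "0 0 -2 0 -1" --pt "0 0 -4 0 -1" --pt "0 0 -5 0 -1" --pt "0 0 -4 0 -1" --pt "0 0 0 0 -1" --pt "0 0 0 0 -1" --pt "0 0 0 0 -1"

```text
t: 16.05
eef_pos: [0.6056, 0.0827, 0.2125]
tool_rot: [0.0, 0.995, -0.104, -0.001]
contact_force: [-0.6, -0.5, -0.2]
gripper_width: 0.001
grasp_force: 0.0
```

```bash
python3 -c "
from h import *
im=imaging.read_camera('wrist');cv2.imwrite('pics/w5.png',im[:,:,::-1])"
```

```text
(no output)
```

View pics/w5.png

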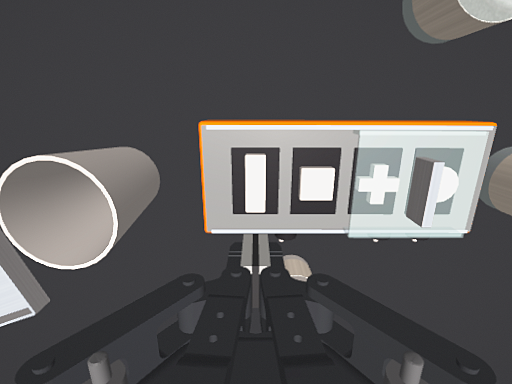

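All keys are up, the guard (350–470, 130–237) covers cross (378,184), and the bystanders are upright and in place.

```bash
python3 -c "
from station import bot
print(bot.hand_in())"
```

```text
the job is handed in; nothing more can be done
None
```

I pressed square, round and bar in that order, each to its bottom stop, left the guard over the drain key, and handed the job in at about 16 s; the hand-in returned no verdict.

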